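# Set a cover board over the trimmer's cutting edge

### The arm

A 6-joint arm with a two-finger parallel gripper is mounted at the origin on a cart in front of the work surface, level with it; the furniture and walls round the work are solid. World frame = base frame: x ahead of the robot, y to its left, z up, the work surface at z = 0. Lengths are in mm, angles in rad, forces in N, time in s.
With the tool pointing down it reaches from about 350 to 975 mm from the base axis. Payload 7.1 kg.
Tool frame: the origin (TCP) lies at the very end of the fingers, on their centre line; the grasp point (between the pads) lies 19 mm behind it; z points along the fingers, y is the line along which they close (so a half turn about z gives the same grasp; the last joint's range is limited). The gripper opens to 88 mm and grips with 3 to 60 N. Pads are 20 mm wide; open, the fingers measure 115 mm over their backs; the gripper's body (75 mm by 178 mm) begins 61 mm behind the grasp point.
Start: joints at [1.111, 0.423, 1.63, -0, 1.089, -0.019], TCP at [266.632, 565.254, 222.675] pointing down, gripper open.
Joint ranges: [-3, 3], [-0.9, 2.11], [0.09, 2.58], [-1.31, 4.45], [0.11, 2.69], [-2.54, 2.54]. Speed limits (rad/s): [2.39, 2.39, 3.01, 3.14, 3.14, 3.14].

### API

Orientations are given as a rotation vector (axis times angle).
In Python, from workcell import * gives the robot as it stands.
- The arm moves only by the tool step_arm, never from a script. Its argument "deltas" is a list of rows, each a list of 3 entries, a list of its own where there are three numbers: the shift along the tool's x, y, z in units of 300 mm (1.0 is 300 mm), then the turn, a rotation vector about the tool's x, y, z in units of 1.5 rad (1.0 is 1.5 rad), then the gripper command: -1 is shut, 1 is fully open, values between are in proportion. In form: [[[dx, dy, dz], [rx, ry, rz], gripper], ...]. A call has 1 to 20 rows; each row is the pose to reach, as a shift and turn from the pose commanded when the call began, along the tool's axes at that moment; what a row does not reach only later rows make up. A row lasts 1/12 s, in which the tool goes at most 41.7 mm and 7.16 degrees, less where a joint would pass 70% of its speed; a pose out of reach is approached as far as the arm can. A call with a number of a shift or a turn outside -1 to 1 is refused whole. A call with a gripper value outside its range is refused whole. The fingers move at their own pace and stop on an object; the grip force is fixed at half the most. Time passes only in rows, so rows that repeat a pose let the fingers close. It gives the time, the measured TCP pose, the force, the opening and the grip force at its end, in the units of the state.
- get_obs(): the state, without advancing time (a new reading comes with each control period).
- get_image(name): name is "scene" or "top" or "wrist"; returns a dict with "pixels" (420x560x3 uint8, red, green, blue), "fx", "fy", "cx", "cy" (pixels), "T" (4x4, takes a point from camera to world coordinates). Camera axes: x right, y down, z forward; pixel columns grow to the right and rows downward; lengths in mm; the calibration is good to about 2 mm. The wrist camera is an equidistant fisheye: a pixel r from the principal point sees the ray r / f radians off the axis. A picture is of the moment at which its call begins. There is no depth.
- close_job(): hands the job in; it is judged then, once.
The state is a dict: "t": time; "qpos": joint angles; "qvel": joint speeds; "joint_torque": joint torques, N m; "ee_pos": TCP position; "orientation": TCP orientation; "ft_force": force on the tool from outside, world axes, zero at the start; "moment": the same for the moment, N m; "width": finger opening in mm; "grasp_force": force on a finger pad.
Only numpy, scipy, OpenCV 4.12 (cv2) and the standard library are available. Lean on these libraries where they do the work, as an engineer would, in place of code of your own. Each camera call takes 0.05 s, during which the arm holds its last target. There are 200 camera calls.

### The job

Trim preparation: push the cardboard cover across the bed of the paper trimmer, under the clear guard, until the pencil line across it lies on the cutting edge, so that just the 20 mm margin with the two filing holes hangs over, square to that edge. Then hold the cover down flat on the bed with the fingertips and finish while still pressing on it, ready for the cut. Do not pinch or lift the cover, and leave the raised blade arm and the other things on the desk alone.

Things in the scene. Friction and masses are not known exactly. Their poses are not given: they have to be found in the camera images.
- paper_trimmer: grey lever paper trimmer with a gridded flat bed, fixed on the right desk. Origin on the desk; its x runs along the cutting edge to the arm's pivot end (nearest the robot), y across the bed to the cutting edge (robot's right), z up. Bed: 27 mm above the desk, x -101 to 239, y -143 to 111 mm; the cutting edge is its edge at y = 111. A fence 8 mm high at x 219 to 235 is not used
- cut_edge (a point): point on the cutting edge, midway between the two guard posts, at bed height (trimmer x 49, y 111, z 27 mm)
- guard (a point): middle of the underside of the clear fixed guard (trimmer x 49, y 78, z 32.6 mm): a flat strip over trimmer x -83 to 181, y 61 to 95 mm that leaves a 5.8 mm slot above the bed, with an upright lip at y 93 to 95 that reaches 58 mm above the desk. Two posts 12 mm thick fill the slot at x -69 and 167, y 73 mm; the cover passes between them
- paper_trimmer_arm (a joint): hinge of the blade arm at the pivot end of the cutting edge, rad: 0 is down on the bed, about 1.15 raised as found. Stiff, stays where it is left. The raised arm stands just outside the cutting edge (trimmer y 115 to 136 mm), up to 0.47 m above the desk
- board: loose brown cardboard cover, 130 (its x) by 180 (its y) by 4 mm, about 90 g, lying flat on the trimmer bed short of the cutting edge. Origin in the middle of its underside, z up; its y points to the short edge with two 7 mm filing holes (at y = 90 mm), which faces the cutting edge; the plain trailing edge is at y = -90 mm. It slides with moderate friction
- cut_line (a point): middle of the pencil line on the cover's top, 20 mm from the edge with the holes (cover y = 70 mm)
- bone_folder: pale bone folder, 155 x 23 x 8 mm, lying on the left desk beside the trimmer; leave it alone; origin under its middle
- clip: black fold-back clip, 28 x 32 x 43 mm, on the left desk; leave it alone; origin under its middle
- tape_mask: roll of masking tape lying flat, 104 mm across, 25 mm high, on the left desk beside the trimmer; leave it alone; origin under its middle

How it is judged:
By the outcome, as a careful person would: the job done as asked, in the order asked, and still so for the second after the job is handed in, while the arm keeps its last pose, push and grip.
It also fails if it takes over 45 s, if anything falls off the work surface, if the arm or the gripper's body presses on something with over 40 N, if the wrist force passes 120 N, or if a joint passes its speed limit or range.

## Working session

There is one attempt and no reset: what is moved stays moved. The work goes in short steps, Python scripts to look and compute and a tool call to move; the robot and the scene stay as the last step left them, time stands still between calls to the robot, and variables do not carry over. Pictures are saved under pics/ and viewed, at most 10 in all, crops included, and the job is handed in when it is done.

Besides the shell and the picture viewer there is one more tool, called after "Call:" by a JSON object that holds its "name" and its "arguments", one argument or row to a line. step_arm: Moves the arm, as the interface text tells. Its arguments: {"type":"object","properties":{"deltas":{"type":"array","items":{"type":"array"}}},"required":["deltas"]}

```bash
mkdir -p pics
cat > h.py <<'E'
from workcell import *
import numpy as np, cv2
from scipy.spatial.transform import Rotation as R
def save(im,n): cv2.imwrite('pics/'+n,cv2.cvtColor(im['pixels'],cv2.COLOR_RGB2BGR))
def ray(im,u,v,z):
    T=np.array(im['T']); d=T[:3,:3]@np.array([(u-im['cx'])/im['fx'],(v-im['cy'])/im['fy'],1]); o=T[:3,3]
    return o+d*(z-o[2])/d[2]
def proj(im,p):
    T=np.array(im['T']); c=T[:3,:3].T@(np.array(p)-T[:3,3]); return np.array([im['fx']*c[0]/c[2]+im['cx'],im['fy']*c[1]/c[2]+im['cy']])
E
python3 - <<'E'
from h import *
for n in ['top','scene']:
    im=get_image(n); save(im,n+'0.png'); print(n,im['fx'],im['cx'],im['cy'],np.round(im['T'],3).tolist())
o=get_obs(); print({k:np.round(v,3).tolist() for k,v in o.items()})
E
```

```text
top 461.94381634288345 288.86306295970365 204.46696839300097 [[-0.144, -0.792, 0.594, -19.66], [-0.989, 0.107, -0.097, -130.748], [0.013, -0.601, -0.799, 799.449], [0.0, 0.0, 0.0, 1.0]]
scene 490.39653685256036 282.87395421199983 209.55499893812 [[0.267, 0.775, -0.573, 1116.406], [0.964, -0.223, 0.148, -376.03], [-0.013, -0.591, -0.806, 857.124], [0.0, 0.0, 0.0, 1.0]]
{'t': 0.1, 'qpos': [1.111, 0.424, 1.631, -0.0, 1.089, -0.019], 'qvel': [0.001, -0.003, -0.003, -0.0, 0.0, -0.001], 'joint_torque': [0.001, -54.562, -27.433, 0.065, 0.019, -0.0], 'ee_pos': [266.438, 564.834, 221.995], 'orientation': [-0.687, -3.065, 0.002], 'ft_force': [0.597, 0.196, 0.638], 'moment': [-0.011, -0.029, -0.053], 'grasp_force': 0.0, 'width': 87.831}
```

View pics/top0.png

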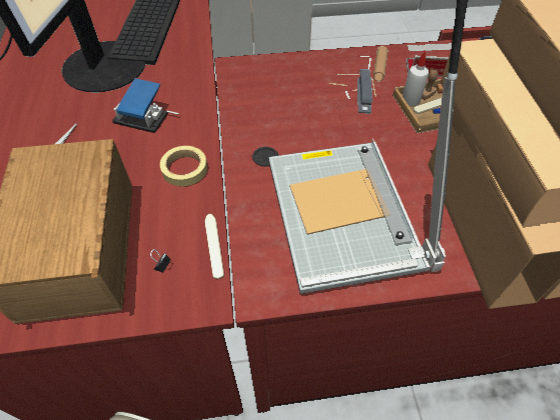

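View pics/scene0.png

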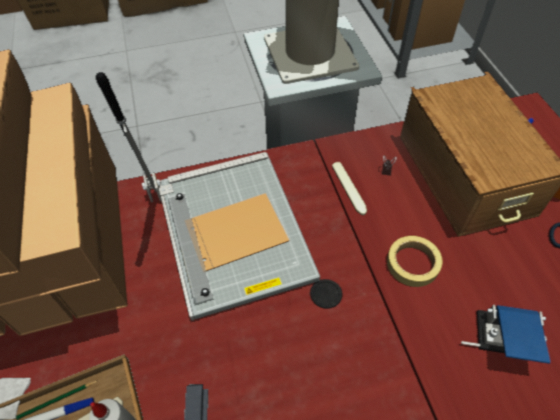

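The top view shows the board at about (290,184), (370,168), (384,218), (306,233). The bed corners are near (270,157), (375,143), (302,290), and the guard posts are at (364,149) and (400,236). Next I'll measure these on planes at the known heights.

Run:
```python
from h import *
for n,box in [('top',(262,135,450,300)),('scene',(155,145,325,320))]:
    im=get_image(n); p=im['pixels']; hsv=cv2.cvtColor(p,cv2.COLOR_RGB2HSV)
    roi=np.zeros(p.shape[:2],np.uint8); roi[box[1]:box[3],box[0]:box[2]]=1
    m=cv2.inRange(hsv,(8,70,110),(22,190,255))*roi
    c=max(cv2.findContours(m,0,1)[0],key=cv2.contourArea)[:,0].astype(float)
    w=np.array([ray(im,u,v,31)[:2] for u,v in c],np.float32)
    r=cv2.minAreaRect(w); print(n,'board',np.round(r[0]),np.round(r[1]),round(r[2],2)); print(np.round(cv2.boxPoints(r)).tolist())
    g=cv2.inRange(hsv,(0,0,90),(179,60,255))*roi
    g=cv2.morphologyEx(g|m,cv2.MORPH_OPEN,np.ones((5,5)))
    g=cv2.morphologyEx(g,cv2.MORPH_CLOSE,np.ones((9,9)))
    c=max(cv2.findContours(g,0,1)[0],key=cv2.contourArea)
    h=cv2.approxPolyDP(cv2.convexHull(c),4,True)[:,0]
    print('bed',[(q.tolist(),np.round(ray(im,*q,27)[:2]).tolist()) for q in h])
    b=cv2.inRange(hsv,(0,0,0),(179,255,60))*roi
    for k in cv2.findContours(b,0,1)[0]:
        if 15<cv2.contourArea(k)<300:
            q=k[:,0].mean(0); print('blk',np.round(q),np.round(ray(im,*q,40)[:2]))
    x0,y0,x1,y1=box; x0-=10;y0-=10
    cv2.imwrite(f'pics/{n}1.png',cv2.resize(p[y0:y1,x0:x1,::-1],None,fx=3,fy=3,interpolation=2))
```

```text
top board [ 551. -328.] [131. 175.] 7.29
[[474.0, -250.0], [497.0, -423.0], [627.0, -407.0], [605.0, -233.0]]
bed [([375, 143], [705.0, -450.0]), ([443, 248], [408.0, -509.0]), ([440, 269], [364.0, -488.0]), ([300, 291], [355.0, -216.0]), ([269, 157], [694.0, -200.0])]
blk [270. 150.] [ 701. -204.]
scene board [ 553. -328.] [132. 176.] 7.18
[[477.0, -249.0], [499.0, -424.0], [629.0, -407.0], [607.0, -232.0]]
bed [([266, 145], [337.0, -212.0]), ([318, 277], [699.0, -202.0]), ([189, 316], [711.0, -451.0]), ([155, 188], [394.0, -476.0]), ([155, 145], [265.0, -461.0])]
blk [268. 295.] [ 717. -303.]
blk [274. 146.] [ 356. -198.]
```

View pics/top1.png

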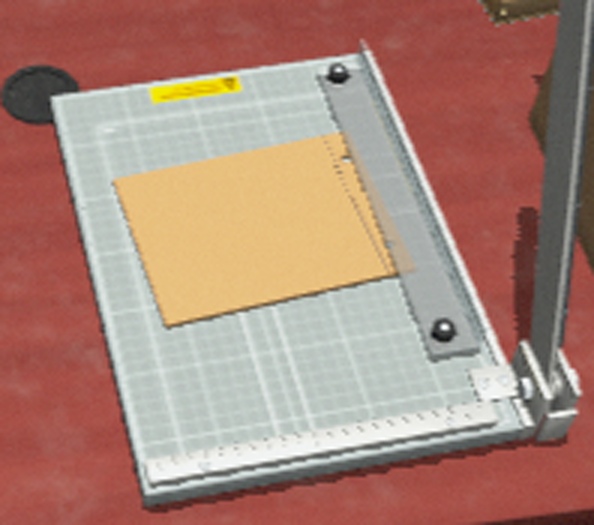

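The trimmer is turned about 2.7° from world -y and the board about 7.4°, so the board is some 4.7° skewed. Its trailing edge is at trimmer y of -103 to -114. The plan is to push with the open fingers, so two wide contacts square it up. I'll refine the trimmer pose by line fits and compute the approach.

```bash
cat >> h.py <<'E'
a=np.radians(2.65); O0=np.array([695,-200.])   # far-left bed corner, trimmer (-101,-143)
EX=np.array([-np.cos(a),-np.sin(a)]); EY=np.array([np.sin(a),-np.cos(a)])
def t2w(x,y): return O0+EX*(x+101)+EY*(y+143)
def w2t(p): d=np.array(p)[:2]-O0; return np.array([d@EX-101,d@EY-143])
def delta(x,y,z,yaw=True):
    o=get_obs(); Rt=R.from_rotvec(o['orientation']); p=np.array(o['ee_pos'])
    w=np.r_[t2w(x,y),z]; d=Rt.inv().apply(w-p)
    zx=np.r_[EY,0]; out=[]
    for s in (1,-1):
        X=s*zx; Z=np.array([0,0,-1.]); D=R.from_matrix(np.c_[X,np.cross(Z,X),Z])
        out.append(np.round((Rt.inv()*D).as_rotvec()/1.5,4))
    print('tcp trimmer',np.round(w2t(p),2),'z',round(p[2],2),'F',np.round(o['ft_force'],2),'w',round(o['width'],1))
    print('d',np.round(d/300,4),'turn',out[0],'or',out[1])
E
python3 - <<'E'
from h import *
delta(54,-130,372)
o=get_obs(); print(np.round(R.from_rotvec(o['orientation']).as_matrix(),3))
# line fits on bed left / far edges: gradient-free, per-row boundary red->grey
for n,rows,cols,sgn in [('top',range(170,275,5),(255,320),1),('scene',range(165,265,5),(250,335),-1)]:
    im=get_image(n); p=im['pixels'].astype(int); P=[]
    for v in rows:
        s=(p[v,:,1]/(p[v,:,0]+1.))[cols[0]:cols[1]]; g=np.where(s>0.75)[0]
        u=cols[0]+(g[0] if sgn>0 else g[-1]); P.append(ray(im,u,v,27)[:2])
    l=cv2.fitLine(np.array(P,np.float32),cv2.DIST_HUBER,0,.01,.01).ravel(); print(n,'left edge',l,np.degrees(np.arctan(l[1]/l[0])))
E
```

```text
tcp trimmer [ 291.7  -926.98] z 222.23 F [-0.58 -0.04 -0.25] w 87.7
d [-1.9435 -1.9774 -0.4976] turn [-3.0000e-04 -6.0000e-04 -1.3719e+00] or [-5.000e-04  3.000e-04  7.225e-01]
[[-0.904  0.427 -0.   ]
 [ 0.427  0.904 -0.001]
 [ 0.    -0.001 -1.   ]]
top left edge [ 9.9851060e-01  5.4558381e-02  5.2805371e+02 -2.0638104e+02] 3.1275177
scene left edge [ 9.9864066e-01  5.2123405e-02  5.5035651e+02 -2.0621848e+02] 2.9878051
```

Call:
{"name": "step_arm", "arguments": {
  "deltas": [
    [[0, 0, -0.13], [0, 0, 0], 1],
    [[0, 0, -0.26], [0, 0, 0], 1],
    [[0, 0, -0.39], [0, 0, 0], 1],
    [[0, 0, -0.5], [0, 0, 0], 1],
    [[-0.07, -0.07, -0.5], [0, 0, 0.03], 1],
    [[-0.16, -0.165, -0.5], [0, 0, 0.06], 1],
    [[-0.25, -0.255, -0.5], [0, 0, 0.09], 1],
    [[-0.34, -0.345, -0.5], [0, 0, 0.12], 1],
    [[-0.43, -0.44, -0.5], [0, 0, 0.15], 1],
    [[-0.52, -0.53, -0.5], [0, 0, 0.18], 1],
    [[-0.61, -0.62, -0.5], [0, 0, 0.22], 1],
    [[-0.7, -0.71, -0.5], [0, 0, 0.26], 1],
    [[-0.79, -0.8, -0.5], [0, 0, 0.3], 1],
    [[-0.88, -0.89, -0.5], [0, 0, 0.33], 1],
    [[-0.97, -0.98, -0.5], [0, 0, 0.36], 1],
    [[-0.97, -0.98, -0.5], [0, 0, 0.36], 1],
    [[-0.97, -0.98, -0.5], [0, 0, 0.36], 1]
  ]
}}

```text
t: 1.72
ee_pos: [404.9, 173.6, 372.8]
orientation: [1.485, 2.768, 0.001]
ft_force: [0.3, 0.8, 0.0]
width: 87.9
grasp_force: 0.0
```

```bash
sed -i 's/radians(2.65); O0=np.array(\[695,-200.\])/radians(3.0); O0=np.array([695,-198.5])/' h.py; python3 -c "
from h import *
delta(54,-130,300)"
```

```text
tcp trimmer [ 169.27 -529.77] z 372.83 F [0.27 0.81 0.  ] w 87.9
d [-1.3428 -0.3469  0.2425] turn [ 1.0000e-04  3.0000e-04 -1.7387e+00] or [ 3.000e-04 -1.000e-04  3.557e-01]
```

Call:
{"name": "step_arm", "arguments": {
  "deltas": [
    [[-0.07, -0.02, 0], [0, 0, 0.03], 1],
    [[-0.17, -0.05, 0], [0, 0, 0.06], 1],
    [[-0.29, -0.08, 0], [0, 0, 0.1], 1],
    [[-0.41, -0.11, 0], [0, 0, 0.14], 1],
    [[-0.53, -0.14, 0], [0, 0, 0.18], 1],
    [[-0.65, -0.17, 0], [0, 0, 0.22], 1],
    [[-0.77, -0.2, 0], [0, 0, 0.26], 1],
    [[-0.89, -0.23, 0.05], [0, 0, 0.3], 1],
    [[-1, -0.26, 0.1], [0, 0, 0.335], 1],
    [[-1, -0.3, 0.2], [0, 0, 0.356], 1],
    [[-1, -0.347, 0.24], [0, 0, 0.356], 1],
    [[-1, -0.347, 0.24], [0, 0, 0.356], 1],
    [[-1, -0.347, 0.24], [0, 0, 0.356], 1]
  ]
}}

```text
t: 2.8
ee_pos: [484.9, -131.0, 300.4]
orientation: [-2.156, -2.283, 0.0]
ft_force: [-0.2, 0.1, 0.4]
width: 88.0
grasp_force: 0.0
```

```bash
python3 -c "
from h import *
delta(54,-130,150)
im=get_image('wrist'); save(im,'w1.png'); print(im['fx'],im['cx'],im['cy'],np.round(im['T'],3).tolist())"
```

```text
tcp trimmer [ 105.24 -221.45] z 300.45 F [-0.22  0.15  0.35] w 88.0
d [-0.306   0.1699  0.5011] turn [ 9.0000e-04 -1.0000e-03 -2.0914e+00] or [-0.0006 -0.0006  0.003 ]
325.19226210127806 279.84485235488626 208.55634894890557 [[0.998, 0.055, 0.013, 481.564], [0.057, -0.968, -0.245, -63.829], [-0.001, 0.245, -0.969, 462.354], [0.0, 0.0, 0.0, 1.0]]
```

View pics/w1.png

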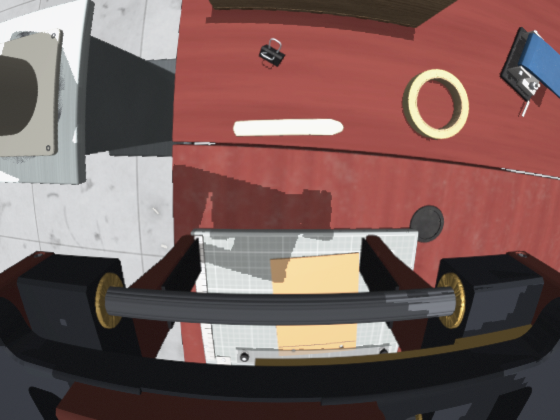

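The wrist view shows the bed's left edge at row ~232, and the board's trailing edge at about (272,258) to (358,253), between the fingers. I'll go above the approach spot.

Call:
{"name": "step_arm", "arguments": {
  "deltas": [
    [[-0.06, 0.034, 0.03], [0, 0, 0], 1],
    [[-0.16, 0.09, 0.08], [0, 0, 0.003], 1],
    [[-0.24, 0.13, 0.13], [0, 0, 0.003], 1],
    [[-0.306, 0.17, 0.2], [0, 0, 0.003], 1],
    [[-0.306, 0.17, 0.32], [0, 0, 0.003], 1],
    [[-0.306, 0.17, 0.42], [0, 0, 0.003], 1],
    [[-0.306, 0.17, 0.5], [0, 0, 0.003], 1],
    [[-0.306, 0.17, 0.5], [0, 0, 0.003], 1],
    [[-0.306, 0.17, 0.5], [0, 0, 0.003], 1]
  ]
}}

```text
t: 3.6
ee_pos: [542.0, -219.9, 151.1]
orientation: [-2.161, -2.279, -0.0]
ft_force: [0.4, 0.3, 1.1]
width: 87.8
grasp_force: 0.0
```

```bash
cat >> h.py <<'E'
def fray(im,u,v,z):
    T=np.array(im['T']); x,y=(u-im['cx'])/im['fx'],(v-im['cy'])/im['fy']; r=np.hypot(x,y); s=np.sin(r)/max(r,1e-9)
    d=T[:3,:3]@np.array([x*s,y*s,np.cos(r)]); o=T[:3,3]; return o+d*(z-o[2])/d[2]
E
python3 -c "
from h import *
delta(54,-130,27)
im=get_image('wrist'); save(im,'w2.png')"
```

```text
tcp trimmer [  52.93 -129.65] z 151.15 F [0.41 0.26 1.08] w 87.8
d [ 0.0011 -0.0035  0.4138] turn [ 3.0000e-04 -1.0000e-04 -2.0939e+00] or [-0.0001 -0.0002  0.0005]
```

View pics/w2.png

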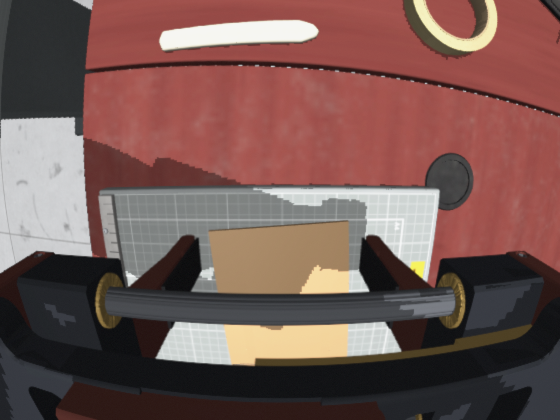

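The wrist view has the trailing corners at (209,231) and (348,220), and the bed's left edge from (103,191) to (437,189).

```bash
python3 -c "
from h import *
im=get_image('wrist')
for u,v,z in [(209,231,31),(348,220,31),(103,191,27),(190,188,27),(300,187,27),(437,189,27)]:
    p=fray(im,u,v,z); print(u,v,np.round(p[:2],1),np.round(w2t(p),1))"
```

```text
209 231 [ 478.7 -250. ] [ 117.7 -102.9]
348 220 [ 606.7 -232.6] [ -11.1 -113.5]
103 191 [ 366.3 -217.2] [ 228.2 -141.5]
190 188 [ 459.9 -210.9] [ 134.5 -142.9]
300 187 [ 560.6 -205.2] [  33.6 -143.4]
437 189 [ 695.6 -198.4] [-101.6 -143.1]
```

Call:
{"name": "step_arm", "arguments": {
  "deltas": [
    [[0, 0, 0.05], [0, 0, 0], 1],
    [[0, -0.003, 0.15], [0, 0, 0], 1],
    [[0, -0.003, 0.25], [0, 0, 0], 1],
    [[0, -0.003, 0.33], [0, 0, 0], 1],
    [[0, -0.003, 0.38], [0, 0, 0], 1],
    [[0, -0.003, 0.4], [0, 0, 0], 1],
    [[0, -0.003, 0.405], [0, 0, 0], 1],
    [[0, -0.003, 0.405], [0, 0, 0], 1]
  ]
}}

```text
t: 4.37
ee_pos: [541.3, -221.2, 30.7]
orientation: [2.162, 2.276, 0.001]
ft_force: [0.3, -0.5, 0.6]
width: 87.6
grasp_force: 0.0
```

Call:
{"name": "step_arm", "arguments": {
  "deltas": [
    [[0, 0, 0.004], [0, 0, 0], 1],
    [[0, 0, 0.004], [0, 0, 0], 1],
    [[0, 0, 0.006], [0, 0, 0], 1],
    [[0, 0, 0.006], [0, 0, 0], 1]
  ]
}}

```text
t: 4.7
ee_pos: [540.4, -221.0, 28.1]
orientation: [2.163, 2.277, 0.001]
ft_force: [0.6, 0.3, -0.3]
width: 87.9
grasp_force: 0.0
```

```bash
python3 -c "
from h import *
delta(54,-69,28.5)"
```

```text
tcp trimmer [  54.62 -128.58] z 28.08 F [ 0.64  0.34 -0.28] w 87.9
d [-0.1986  0.0022 -0.0013] turn [ 6.0000e-04 -1.1000e-03  2.0938e+00] or [ 0.0007  0.0004 -0.0006]
```

Call:
{"name": "step_arm", "arguments": {
  "deltas": [
    [[-0.01, 0, 0], [0, 0, 0], 1],
    [[-0.023, 0, 0], [0, 0, 0], 1],
    [[-0.036, 0, 0], [0, 0, 0], 1],
    [[-0.049, 0, 0], [0, 0, 0], 1],
    [[-0.062, 0, 0], [0, 0, 0], 1],
    [[-0.075, 0, 0], [0, 0, 0], 1],
    [[-0.088, 0, 0], [0, 0, 0], 1],
    [[-0.1, 0, 0], [0, 0, 0], 1],
    [[-0.112, 0, 0], [0, 0, 0], 1],
    [[-0.124, 0, 0], [0, 0, 0], 1],
    [[-0.136, 0, 0], [0, 0, 0], 1],
    [[-0.148, 0, 0], [0, 0, 0], 1],
    [[-0.16, 0, 0], [0, 0, 0], 1],
    [[-0.17, 0, 0], [0, 0, 0], 1],
    [[-0.18, 0, 0], [0, 0, 0], 1],
    [[-0.185, 0, 0], [0, 0, 0], 1],
    [[-0.185, 0, 0], [0, 0, 0], 1]
  ]
}}

```text
t: 6.12
ee_pos: [542.8, -276.8, 27.4]
orientation: [2.164, 2.277, -0.0]
ft_force: [-0.7, 0.5, 3.4]
width: 87.3
grasp_force: 1.9
```

```bash
python3 -c "
from h import *
delta(54,-59,28.5)
a_=get_image('top'); b=get_image('scene'); 
A=cv2.resize(a_['pixels'][130:300,255:460],None,fx=2.9,fy=2.9,interpolation=2); B=cv2.resize(b['pixels'][140:325,140:330],None,fx=3,fy=3,interpolation=2)
cv2.imwrite('pics/s2.png',B[:,:,::-1]); cv2.imwrite('pics/t2.png',A[:,:,::-1])"
```

```text
tcp trimmer [ 55.08 -72.76] z 27.39 F [-0.74  0.53  3.4 ] w 87.3
d [-0.0459  0.0036 -0.0037] turn [ 4.0000e-04 -1.0000e-04  2.0937e+00] or [ 0.0001  0.0003 -0.0007]
```

View pics/s2.png

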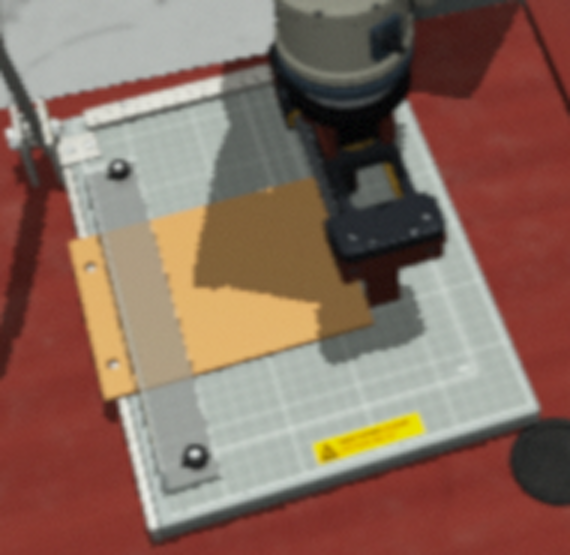

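The board now looks square to the edge. It is under the guard, with its leading corners at crop (70,240) and (106,400). I'll measure the leading edge against the cutting edge, both in this one image.

```bash
cat > m.py <<'E'
from h import *
im=get_image('scene'); p=im['pixels']; hsv=cv2.cvtColor(p,cv2.COLOR_RGB2HSV)
roi=np.zeros(p.shape[:2],np.uint8); roi[200:290,150:270]=1
m=cv2.inRange(hsv,(8,70,90),(22,220,255))*roi
# leading edge: leftmost board pixel per row
L=[]
for v in range(225,270,2):
    g=np.where(m[v])[0]
    if len(g): L.append(w2t(ray(im,g[0]-.5,v,31)))
L=np.array(L); print('lead raw',np.round(L[::3],1).tolist())
k=np.polyfit(L[2:-1,0],L[2:-1,1],1); print('lead y at x=49',round(np.polyval(k,49),2),'skew deg',round(np.degrees(np.arctan(k[0])),2))
# cutting edge: red->grey per row away from board
P=[]
s=p[:,:,1]/(p[:,:,0]+1.)
for v in list(range(278,312,2)):
    g=np.where(s[v,160:230]>0.75)[0]; P.append(w2t(ray(im,160+g[0]-.5,v,27)))
P=np.array(P); print('edge',np.round(P[::3],1).tolist())
P2=[]
for v in range(204,218,2):
    g=np.where(s[v,150:200]>0.75)[0]; P2.append(w2t(ray(im,150+g[0]-.5,v,27)))
print('edge near',np.round(np.array(P2)[::2],1).tolist())
E
python3 m.py
```

```text
lead raw [[108.5, 119.8], [93.1, 120.5], [77.3, 119.3], [62.5, 120.0], [47.3, 118.8], [32.9, 119.5], [18.8, 120.2], [4.3, 119.1]]
lead y at x=49 119.72 skew deg 0.12
edge [[-21.3, 111.3], [-34.5, 112.0], [-48.2, 111.0], [-61.0, 111.7], [-74.3, 110.7], [-86.7, 111.4]]
edge near [[165.4, 110.4], [154.1, 110.3], [143.8, 112.2], [132.8, 112.0]]
```

View pics/t2.png

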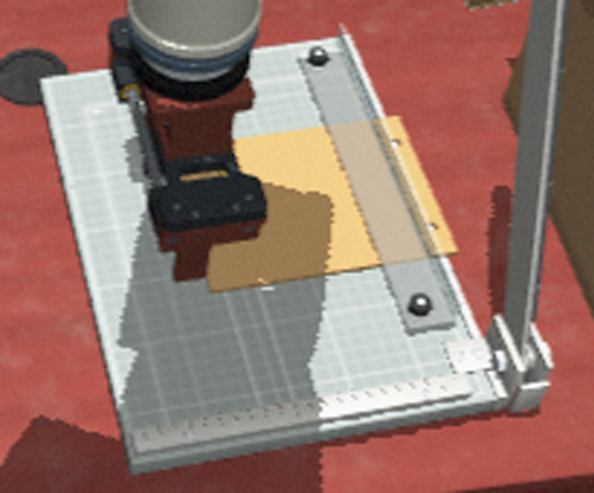

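Overhang is now about 8.4 mm and the skew is about 0.1°. I need roughly 11.6 mm more, so I'll go 10 mm, then measure.

Call:
{"name": "step_arm", "arguments": {
  "deltas": [
    [[-0.006, 0, -0.002], [0, 0, 0], 1],
    [[-0.013, 0, -0.002], [0, 0, 0], 1],
    [[-0.02, 0, -0.002], [0, 0, 0], 1],
    [[-0.027, 0, -0.002], [0, 0, 0], 1],
    [[-0.033, 0, -0.002], [0, 0, 0], 1],
    [[-0.033, 0, -0.002], [0, 0, 0], 1],
    [[-0.033, 0, -0.002], [0, 0, 0], 1]
  ]
}}

```text
t: 6.85
ee_pos: [543.3, -286.4, 28.0]
orientation: [2.164, 2.277, -0.0]
ft_force: [0.4, 0.6, 0.2]
width: 88.2
grasp_force: 0.0
```

```bash
cat > m2.py <<'E'
from h import *
im=get_image('top'); p=im['pixels']; hsv=cv2.cvtColor(p,cv2.COLOR_RGB2HSV)
m=cv2.inRange(hsv,(8,70,90),(22,220,255)); m[:,:375]=0;m[:,430:]=0
L=[]
for v in range(174,212,2):
    g=np.where(m[v])[0]
    if len(g): L.append(w2t(ray(im,g[-1]+.5,v,31)))
L=np.array(L); k=np.polyfit(L[1:-1,0],L[1:-1,1],1); print('top lead',round(np.polyval(k,49),2),'skew',round(np.degrees(np.arctan(k[0])),2))
s=p[:,:,1]/(p[:,:,0]+1.)
for v in (146,150,154,158,162,220,224,228):
    g=np.where(s[v,340:415]>0.75)[0]; print(np.round(w2t(ray(im,340+g[-1]+.5,v,27)),1).tolist(),end=' ')
print()
E
python3 m.py; python3 m2.py; python3 -c "
from h import *
delta(54,-61.2,28.5)
b=get_image('scene'); cv2.imwrite('pics/s3.png',cv2.resize(b['pixels'][205:290,150:235],None,fx=7,fy=7,interpolation=2)[:,:,::-1])"
```

```text
lead raw [[111.8, 129.5], [96.4, 130.1], [80.6, 128.9], [65.8, 129.5], [51.1, 130.1], [36.1, 128.9], [22.0, 129.5], [8.1, 130.1]]
lead y at x=49 129.7 skew deg -0.14
edge [[-21.3, 111.3], [-34.5, 112.0], [-48.2, 111.0], [-61.0, 111.7], [-74.3, 110.7], [-86.7, 111.4]]
edge near [[165.4, 110.4], [154.1, 110.3], [143.8, 112.2], [132.8, 112.0]]
top lead 129.35 skew 0.32
[-87.5, 111.3] [-74.4, 111.9] [-61.9, 110.3] [-49.2, 110.9] [-36.6, 111.5] [126.3, 113.2] [136.2, 111.7] [146.3, 112.2] 
tcp trimmer [ 55.03 -63.27] z 28.0 F [-0.59 -0.23 -0.08] w 88.1
d [-0.0069  0.0035 -0.0017] turn [ 2.0000e-04 -1.0000e-04  2.0938e+00] or [ 0.0001  0.0001 -0.0006]
```

View pics/s3.png

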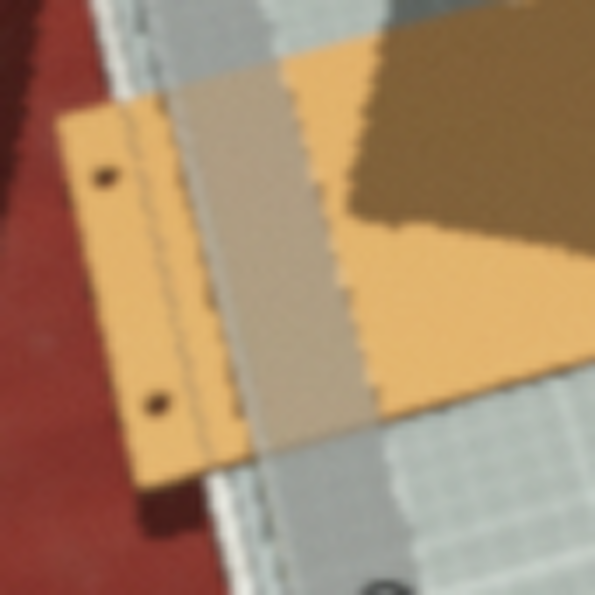

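The pencil line runs from crop (122,105) to (212,462), nearly on the bed edge at (118,92) and (207,477). The remaining gap is next.

```bash
python3 -c "
from h import *
im=get_image('scene')
for u,v,z in [(122,105,31),(168,285,31),(212,462,31),(57,118,31),(140,490,31),(105,177,31),(156,404,31),(118,92,27),(97,5,27),(207,477,27),(238,590,27)]:
    print(z,np.round(w2t(ray(im,150+(u+.5)/7-.5,205+(v+.5)/7-.5,z)),1))"
```

```text
31 [119.  108.5]
31 [ 52.6 107.6]
31 [ -8.  107.2]
31 [120.6 127.5]
31 [-10.2 127.5]
31 [ 95.2 117.9]
31 [ 15.1 118.3]
27 [127.1 109. ]
27 [161.3 109.1]
27 [ -9.8 109.6]
27 [-46.5 108.6]
```

Call:
{"name": "step_arm", "arguments": {
  "deltas": [
    [[-0.003, 0, 0], [0, 0, 0], 1],
    [[-0.0055, 0, 0], [0, 0, 0], 1],
    [[-0.0055, 0, 0], [0, 0, 0], 1],
    [[-0.0055, 0, 0], [0, 0, 0], 1]
  ]
}}

```text
t: 7.38
ee_pos: [543.4, -287.8, 28.0]
orientation: [-2.163, -2.278, 0.0]
ft_force: [-0.1, -0.1, 0.6]
width: 88.1
grasp_force: 0.2
```

```bash
python3 m.py; python3 m2.py; python3 -c "
from h import *
delta(54,-61.2,28.5)
b=get_image('scene'); cv2.imwrite('pics/s4.png',cv2.resize(b['pixels'][205:290,150:235],None,fx=7,fy=7,interpolation=2)[:,:,::-1])"
```

```text
lead raw [[112.5, 131.5], [96.4, 130.1], [81.3, 130.8], [66.4, 131.4], [51.1, 130.1], [36.8, 130.7], [22.6, 131.3], [8.1, 130.1]]
lead y at x=49 130.82 skew deg -0.01
edge [[-21.3, 111.3], [-34.5, 112.0], [-48.2, 111.0], [-61.0, 111.7], [-74.3, 110.7], [-86.7, 111.4]]
edge near [[165.4, 110.4], [154.1, 110.3], [143.8, 112.2], [132.8, 112.0]]
top lead 130.43 skew -0.27
[-87.5, 111.3] [-74.4, 111.9] [-61.9, 110.3] [-49.2, 110.9] [-36.6, 111.5] [126.3, 113.2] [136.2, 111.7] [146.3, 112.2] 
tcp trimmer [ 55.05 -61.73] z 28.01 F [0.7  1.3  0.37] w 88.0
d [-0.0018  0.0035 -0.0016] turn [ 1.0000e-04 -0.0000e+00  2.0939e+00] or [ 0.      0.     -0.0005]
```

View pics/s4.png

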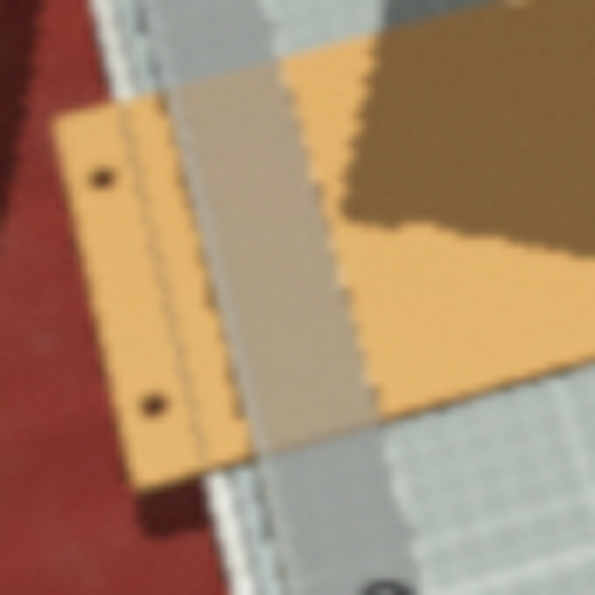

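Call:
{"name": "step_arm", "arguments": {
  "deltas": [
    [[-0.0015, 0, 0], [0, 0, 0], 1],
    [[-0.0015, 0, 0], [0, 0, 0], 1],
    [[0.003, 0, 0], [0, 0, 0], 1],
    [[0.015, 0, 0], [0, 0, 0], 1],
    [[0.02, 0, 0], [0, 0, 0], 1],
    [[0.02, 0, -0.03], [0, 0, 0], 1],
    [[0.02, 0, -0.08], [0, 0, 0], 1],
    [[-0.05, 0, -0.08], [0, 0, 0], 1],
    [[-0.14, 0, -0.08], [0, 0, 0], 1],
    [[-0.2, 0, -0.08], [0, 0, 0], 1],
    [[-0.2, 0, -0.06], [0, 0, 0], 1],
    [[-0.2, 0, -0.03], [0, 0, 0], 1],
    [[-0.2, 0, -0.02], [0, 0, 0], 1],
    [[-0.2, 0, -0.02], [0, 0, 0], 1]
  ]
}}

```text
t: 8.7
ee_pos: [545.2, -346.0, 32.1]
orientation: [-2.16, -2.276, 0.001]
ft_force: [-0.1, 0.4, -0.8]
width: 87.6
grasp_force: 0.0
```

```bash
python3 m.py|grep at; python3 m2.py|head -1; python3 -c "
from h import *
delta(55,-2,31)"
```

```text
lead y at x=49 131.3 skew deg -0.06
top lead 130.82 skew -0.35
tcp trimmer [55.46 -2.97] z 33.29 F [-0.91  0.19 -1.16] w 87.8
d [-0.0032  0.0016  0.0076] turn [ 1.2000e-03 -1.4000e-03 -2.0944e+00] or [-0.0009 -0.0007  0.    ]
```

Call:
{"name": "step_arm", "arguments": {
  "deltas": [
    [[0, 0, 0.002], [0, 0, 0], 1],
    [[0, 0, 0.004], [0, 0, 0], 1],
    [[0, 0, 0.006], [0, 0, 0], 1],
    [[0, 0, 0.008], [0, 0, 0], 1],
    [[0, 0, 0.008], [0, 0, 0], 1],
    [[0, 0, 0.008], [0, 0, 0], 1]
  ]
}}

```text
t: 9.3
ee_pos: [546.5, -347.7, 31.6]
orientation: [2.163, 2.278, 0.0]
ft_force: [0.7, -0.7, -0.2]
width: 87.7
grasp_force: 0.0
```

Call:
{"name": "step_arm", "arguments": {
  "deltas": [
    [[0, 0, 0.002], [0, 0, 0], 1],
    [[0, 0, 0.004], [0, 0, 0], 1],
    [[0, 0, 0.006], [0, 0, 0], 1],
    [[0, 0, 0.006], [0, 0, 0], 1],
    [[0, 0, 0.006], [0, 0, 0], 1]
  ]
}}

```text
t: 9.72
ee_pos: [546.6, -347.9, 31.4]
orientation: [2.163, 2.278, 0.0]
ft_force: [-2.8, 2.5, 12.9]
width: 88.2
grasp_force: 6.4
```

```bash
python3 m.py; python3 m2.py; python3 -c "
from h import *
delta(55,-2,31)
im=get_image('scene');cv2.imwrite('pics/s5.png',cv2.resize(im['pixels'][140:325,140:330],None,fx=3,fy=3,interpolation=2)[:,:,::-1])"
```

```text
lead raw [[112.5, 131.5], [97.1, 132.1], [81.3, 130.8], [66.4, 131.4], [51.8, 132.0], [36.8, 130.7], [22.6, 131.3], [8.7, 131.9]]
lead y at x=49 131.3 skew deg -0.06
edge [[-21.3, 111.3], [-34.5, 112.0], [-48.2, 111.0], [-61.0, 111.7], [-74.3, 110.7], [-86.7, 111.4]]
edge near [[165.4, 110.4], [154.1, 110.3], [143.8, 112.2], [132.8, 112.0]]
top lead 130.89 skew -0.04
[-87.0, 113.6] [-75.6, 105.1] [-65.3, 92.2] [-49.2, 110.9] [-36.6, 111.5] [126.3, 113.2] [136.2, 111.7] [146.3, 112.2] 
tcp trimmer [55.04 -1.67] z 31.31 F [-4.46  2.68 13.57] w 87.7
d [0.0011 0.0001 0.001 ] turn [ 1.0000e-04 -2.0000e-04  2.0938e+00] or [ 0.0001  0.0001 -0.0006]
```

View pics/s5.png

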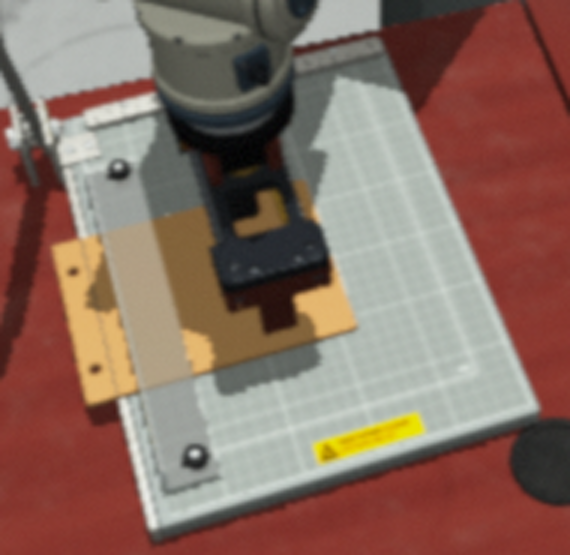

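The board is on the line, square, and pressed with about 13 N: the image shows both fingertips on the cover and the holes over the edge at crop (73,272) and (95,369). Handing in.

```bash
python3 -c "
from workcell import *
print(close_job())"
```

```text
the job is handed in; nothing more can be done
None
```

The cover is pushed under the guard with its pencil line on the cutting edge (about 20 mm overhang, under 0.1° off square, measured from the camera images), and I handed the job in with the fingertips still pressing it flat at about 13 N.

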